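# Find which way a twist-lock cap opens and hold it off

## Task

The screwed-down steel sample pot has a black twist-lock cap, and these pots come in both hands: some caps loosen clockwise, some anticlockwise, and nothing outside shows which. Try the cap both ways as needed until it turns loose, lift it off and finish holding it level and still in the gripper, straight above the pot and about a hand's breadth (10 cm) higher than it sat. Do not let go of it, and leave the cups, the tin and the spoon where they are.

Things in the scene. Friction and masses are not known exactly. Their poses are not given: they have to be found in the camera images.
- pot: Upright round steel pot fixed to the table by a foot plate (112 mm across, 6 mm thick, four screws). Body 90 mm across, flat shoulder 85 mm above the table. Origin: centre of its underside, on the table; z up, the axis of pot and cap. Position varies by 13 x 20 cm, yaw by 0.6 rad either way.
- cap: Loose black plastic cap, 80 g or so: a round ribbed cylinder 56 mm across, 36 mm high, sitting on the pot's shoulder. Origin: centre of its lower rim, 85 mm above the pot's origin when locked; z up; its x axis runs along the ridge on its top and, locked, within 0.04 rad of the pot's x axis. Grip it across the ribbed side from above, at any yaw, fingertips about 7 mm above the shoulder.
- cap_top (a point): Centre of the cap's top, 36 mm above its rim, under a straight steel ridge (34 x 6 mm, 2.7 mm high) that shows how far the cap has turned. Turned the wrong way it stops within about 0.2 rad; a light grip (about 20 N, ample for this cap) then slips round it harmlessly, a hard one strains the wrist. Which way is wrong differs from start to start and cannot be seen.
- neck (a point): Top of the pot's neck, 109 mm above its origin, hidden in the cap. The cap locks on it by two lugs, without pitch: in the right sense it turns level, with hardly any resistance; 1.0 to 2.1 rad from locked (best 1.4) it lifts straight up and off, at 2.3 rad it stops. Locked, it cannot be lifted (about 2 mm of play). The cap clears the neck once raised 25 mm.
- cup_a: White cupping bowl with black inside, 92 mm across, 60 mm high; origin at the centre of its underside. Leave it alone.
- cup_b: White cupping bowl with brown crust inside, 92 mm across, 60 mm high; origin at the centre of its underside. Leave it alone.
- tin: Square grey tinplate box with lid, 73 x 65 x 52 mm; origin at its underside. Leave it alone.
- spoon: Steel spoon 192 mm long, 43 mm wide, 17 mm high, lying on the table; origin near its middle, underside. Leave it alone.
Not all that is in view belongs to the job. What is shaped like the cap but turquoise is not meant.

How it is judged (in metres and radians):
On the way:
1. the cap, still down on the pot, has been turned at least 0.8 rad from its locked position (angle between the x axis of cap and the x axis of pot, either way round above 0.8 rad and z of cap in the frame of pot below 0.092 m and horizontal distance between cap and pot below 0.006 m), for 0.05 s.
At the end, for the whole second after the job is handed in: The cap is held between the fingers (over 2 N), free of the pot, its rim 60 to 170 mm above the shoulder it sat on, within 40 mm of the pot's axis, tilted less than 0.2 rad, at rest (under 30 mm/s) (z of cap in the frame of pot between 0.145 and 0.255 m and horizontal distance between cap and pot below 0.04 m and angle between cap's own z axis and vertical below 0.2 rad and linear speed of cap below 0.03 m/s and contact force between cap and the fingers above 2 N and contact force between cap and pot below 0.05 N); the arm keeps its last pose, push and grip.
It fails at once if a cup, the tin or the spoon was pushed more than 20 mm or tipped (distance of any of cup_a, cup_b, tin, spoon from where it was at the start of the episode above 0.02 m or angle between any of cup_a, cup_b, tin's own z axis and vertical above 0.5 rad).
It also fails if it takes over 35 s, if anything falls off the work surface, if the arm or the gripper's body presses on something with over 40 N, if the wrist force passes 120 N, or if a joint passes its speed limit or range.

## Robot

A 6-joint arm with a two-finger parallel gripper is mounted at the origin on a cart in front of the work surface, level with it; the furniture and walls round the work are solid. World frame = base frame: x ahead of the robot, y to its left, z up, the work surface at z = 0. Lengths are in m, angles in degrees, forces in N, time in s.
With the tool pointing down it reaches from about 0.25 to 0.725 m from the base axis. Payload 4 kg.
Tool frame: the origin (TCP) lies midway between the tips of the shut fingers; the grasp point (between the pads) lies 19 mm behind it (arm.tcp_to_grasp is the distance from the TCP to the grasp point, in m); z points along the fingers, y is the line along which they close (so a half turn about z gives the same grasp; the last joint's range is limited). The gripper opens to 85 mm and grips with 20 to 120 N. Pads are 22 mm wide; open, the fingers measure 114 mm over their backs; the gripper's body (76 mm by 85 mm) begins 54 mm behind the grasp point. The pads swing forward as they close: fully open they stand 13 mm farther back than shut.
Start: joints at [72.078, 13.785, 0.286, 76.501, 0, 90], TCP at [0.154, 0.476, 0.231] pointing down, gripper open.
Joint ranges: [-155.79, 155.79], [-60.16, 107.12], [-62.33, 73.08], [-114, 123.19], [-81.49, 82.49], [-180, 180]. Speed limits (degrees/s): [159.86, 159.86, 180, 180, 180, 180].

## Interface

Orientations are given as [roll, pitch, yaw] about the fixed x, y, z axes, in that order (R = Rz(yaw) Ry(pitch) Rx(roll)).
In Python, from bench import arm gives the robot as it stands.
- The arm moves only by the tool send_rows, never from a script. Its argument "commands" is a list of rows, each a list of 6 numbers: the shift along the tool's x, y, z in mm, then the turn, a rotation vector about the tool's x, y, z in degrees. A call has exactly 10 rows; each row shifts and turns the commanded pose from where the row before left it, along the tool's axes as they then stand; what a row does not reach is not made up. A row lasts 1/8 s, in which the tool goes at most 62.5 mm and 10.7 degrees, less where a joint would pass 70% of its speed; a pose out of reach is approached as far as the arm can. A call is refused whole if a number of a shift passes 62.5 or a number of a turn 10.7, either way. A call with a gripper value outside its range is refused whole. "jaw" is the finger opening in mm, from 0 to 85.4, set as the call begins (left out, the last holds). The fingers move at their own pace and stop on an object; "newtons" is the grip in N (left out, the last holds). Time passes only in rows, so rows that do not move let the fingers close, or fill a call up. It gives the time, the measured TCP pose, the force, the opening and the grip force at its end, in the units of the state.
- arm.sense(): the state, without advancing time (a new reading comes with each control period).
- arm.grab_frame(name): name is "side" or "top"; returns the picture (384x512x3 uint8, red, green, blue); there is no depth.
- arm.camera_model(name): a dict with "fx", "fy", "cx", "cy" (pixels), "D" ([k1, k2, p1, p2, k3] as OpenCV has them; the pictures are not rectified), "eye" and "orientation" of the camera in the world. Camera axes: x right, y up, looking along -z (the intrinsics and any distortion apply to the point x, -y, -z); pixel columns grow to the right and rows downward; lengths in m; the calibration is good to about 2 mm. A picture is of the moment at which its call begins. camera_model takes no time and is no camera call.
- arm.sign_off(): hands the job in; it is judged then, once.
The state is a dict: "time_s": time; "joint_positions": joint angles; "joint_vel": joint speeds; "joint_torque": joint torques, N m; "ee_pos": TCP position; "eef_rot": TCP orientation; "wrist_force": force on the tool from outside, world axes, zero at the start; "wrist_torque": the same for the moment, N m; "opening": opening from 0.0 (shut) to 1.0 (fully open); "gripper_force": force on a finger pad.
Only numpy, scipy, OpenCV 4.12 (cv2) and the standard library are available. Lean on these libraries where they do the work, as an engineer would, in place of code of your own. Each camera call takes 0.05 s, during which the arm holds its last target. There are 200 camera calls.

## Working session

There is one attempt and no reset: what is moved stays moved. The work goes in short steps, Python scripts to look and compute and a tool call to move; the robot and the scene stay as the last step left them, time stands still between calls to the robot, and variables do not carry over. Pictures are saved under pics/ and viewed, at most 10 in all, crops included, and the job is handed in when it is done.

Besides the shell and the picture viewer there is one more tool, called in YAML: its name, and indented under it one key for each argument. send_rows: Moves the arm, as the interface text tells. Its arguments: {"type":"object","properties":{"commands":{"type":"array"},"jaw":{"type":"number"},"newtons":{"type":"number"}},"required":["commands"]}

```bash
mkdir -p pics; python3 - <<'E'
from bench import arm
import cv2
for n in("top","side"):
    cv2.imwrite(f"pics/{n}0.png",arm.grab_frame(n)[:,:,::-1]); print(arm.camera_model(n))
print(arm.sense(),arm.tcp_to_grasp)
E
```

```text
{'fx': 498.90494902954833, 'fy': 498.90494902954833, 'cx': 256.0263423303787, 'cy': 188.81688550397524, 'D': array([-0.15511579,  0.        ,  0.        ,  0.        ,  0.        ]), 'eye': array([ 0.32293949, -0.0471774 ,  1.44852351]), 'orientation': array([ 11.67366042,  -0.26053476, -62.51599644])}
{'fx': 388.3020476040139, 'fy': 388.3020476040139, 'cx': 257.64966809886135, 'cy': 188.97845035052129, 'D': array([-0.1284593,  0.       ,  0.       ,  0.       ,  0.       ]), 'eye': array([ 0.49479065, -0.59897273,  0.64385614]), 'orientation': array([49.24940412,  0.26784172, -6.05216655])}
{'time_s': 0.1, 'joint_positions': array([ 7.20780752e+01,  1.38286290e+01,  2.22006155e-01,  7.65023881e+01,
       -2.39593618e-03,  9.00012488e+01]), 'joint_vel': array([ 0.05512124, -0.15780965,  0.18646008, -0.00083741, -0.0374495 ,
       -0.03143394]), 'joint_torque': array([-5.97323178e-04, -3.73137295e+01,  2.53010577e+01,  1.08912773e-02,
       -2.49860369e-05, -5.36352445e-06]), 'ee_pos': array([0.15369836, 0.4751962 , 0.23049929]), 'eef_rot': array([-1.79890989e+02,  2.39830788e-03,  1.62076831e+02]), 'wrist_force': array([ 0.47445366, -0.60632315, -0.43601647]), 'wrist_torque': array([-0.02892485,  0.02909134, -0.01819895]), 'gripper_force': 0.0, 'opening': 0.9973840978916781} 0.0187
```

View pics/top0.png

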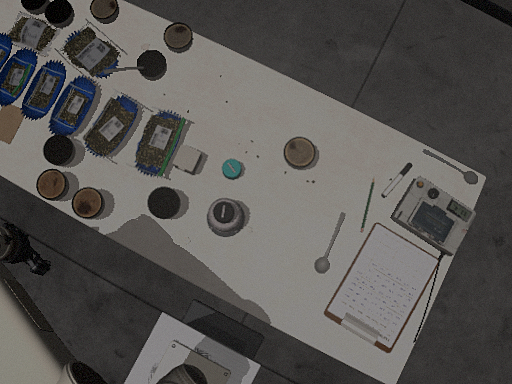

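View pics/side0.png

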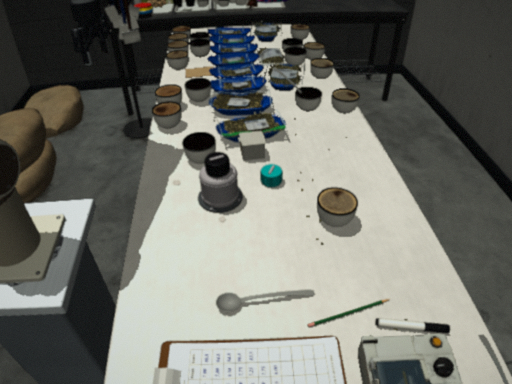

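Top view: capped pot near (225,213), turquoise decoy at (232,168), cup at (164,202), tin at (188,160). I'll enlarge both views of the cap.

```bash
python3 - <<'E'
import cv2,numpy as np
a=cv2.imread("pics/top0.png")[183:243,195:255]; b=cv2.imread("pics/side0.png")[143:218,185:255]
f=lambda i,s:cv2.resize(i,None,fx=s,fy=s,interpolation=cv2.INTER_CUBIC)
a=f(a,8);b=f(b,6.4)[:480]
cv2.imwrite("pics/crop.png",np.clip(np.hstack([a[:480],b[:480,:320 if 0 else 310+10]])*1.6,0,255))
E
```

```text
[ WARN:0@0.083] global loadsave.cpp:1063 imwrite_ Unsupported depth image for selected encoder is fallbacked to CV_8U.
```

View pics/crop.png

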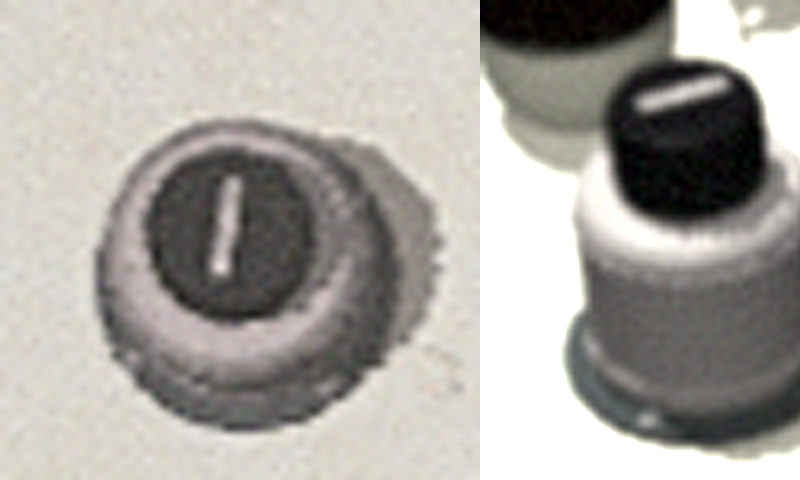

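Crop: the ridge in the top view runs (234,181)–(219,272), and in the side view (637,105)–(730,80). The cap disc's centre is about (231,235) in the top view.

```bash
cat > h.py <<'E'
from bench import arm
import cv2,numpy as np
from scipy.spatial.transform import Rotation as R
def ray(n,u,v):
    m=arm.camera_model(n);K=np.array([[m['fx'],0,m['cx']],[0,m['fy'],m['cy']],[0,0,1]])
    x,y=cv2.undistortPoints(np.array([[[u,v]]],float),K,m['D'])[0,0]
    return m['eye'],R.from_euler('xyz',m['orientation'],degrees=True).apply([x,-y,-1])
def at(n,u,v,z):
    e,d=ray(n,u,v); return e+d*(z-e[2])/d[2]
def T(x,y): return (195+(x+.5)/8-.5,183+(y+.5)/8-.5)
def S(x,y): return (185+(x-480+.5)/6.4-.5,143+(y+.5)/6.4-.5)
def tri(p,q):
    (e,d),(f,g)=ray('top',*p),ray('side',*q)
    s,t=np.linalg.lstsq(np.c_[d,-g],f-e,rcond=None)[0]; return e+s*d,f+t*g
E
python3 - <<'E'
from h import *
z=.1237
te=[at('top',*T(*p),z) for p in((234,181),(219,272))]
se=[at('side',*S(*p),z) for p in((637,105),(730,80))]
for e in(te,se):
    d=e[1]-e[0];print(np.mean(e,0),np.linalg.norm(d),np.degrees(np.arctan2(d[1],d[0])))
print('disc',at('top',*T(231,234),.121))
print('foot',at('top',*T(245,283),.006))
print('tri',tri(T(227,227),S(683,92)))
print('neighbours',at('top',164,202,.06),at('top',188,158,.05),at('top',232,168,.03))
E
```

```text
[0.47364157 0.12490545 0.1237    ] 0.0313246875903389 -161.06845503958135
[0.47447199 0.12283454 0.1237    ] 0.03522245411531593 18.72266862660256
disc [0.47236768 0.12269163 0.121     ]
foot [0.47172288 0.12432392 0.006     ]
tri (array([0.47369189, 0.1248377 , 0.12236037]), array([0.47415758, 0.12489441, 0.12242066]))
neighbours [0.42563958 0.29368444 0.06      ] [0.57193677 0.29816488 0.05      ] [0.60862748 0.17351862 0.03      ]
```

```bash
python3 - <<'E'
from h import *
p=np.array([.154,.476]);g=np.array([.4735,.124]);w=np.array([.5,1,1.2,1.2,1.2,1.2,1.2,1.1,.9,.5]);w/=w.sum()
for k in range(10):
    y=np.radians(162.08-8*k);d=(g-p)*w[k]*1000
    print([round(d@[np.cos(y),np.sin(y)]),round(d@[np.sin(y),-np.cos(y)]),3,0,0,8])
E
```

```text
[-21, -12, 3, 0, 0, 8]
[-44, -18, 3, 0, 0, 8]
[-55, -14, 3, 0, 0, 8]
[-57, -6, 3, 0, 0, 8]
[-57, 2, 3, 0, 0, 8]
[-56, 10, 3, 0, 0, 8]
[-54, 18, 3, 0, 0, 8]
[-47, 23, 3, 0, 0, 8]
[-35, 24, 3, 0, 0, 8]
[-18, 16, 3, 0, 0, 8]
```

send_rows:
  commands:
    - [-21,-12,3,0,0,8]
    - [-44,-18,3,0,0,8]
    - [-55,-14,3,0,0,8]
    - [-57,-6,3,0,0,8]
    - [-57,2,3,0,0,8]
    - [-56,10,3,0,0,8]
    - [-54,18,3,0,0,8]
    - [-47,23,3,0,0,8]
    - [-35,24,3,0,0,8]
    - [-18,16,3,0,0,8]
  jaw: 85
  newtons: 20

```text
time_s: 1.35
ee_pos: [0.4737, 0.1212, 0.2007]
eef_rot: [-180.0, 0.0, 81.7]
wrist_force: [-0.6, 0.3, 0.6]
opening: 0.992
gripper_force: 0.0
```

send_rows:
  commands:
    - [2,0,8,0,0,0]
    - [0,0,12,0,0,0]
    - [0,0,12,0,0,0]
    - [0,0,12,0,0,0]
    - [0,0,10,0,0,0]
    - [0,0,6,0,0,0]
    - [0,0,0,0,0,0]
    - [0,0,0,0,0,0]
    - [0,0,0,0,0,0]
    - [0,0,0,0,0,0]

```text
time_s: 2.6
ee_pos: [0.4733, 0.1251, 0.1417]
eef_rot: [180.0, -0.0, 82.1]
wrist_force: [1.3, 0.3, 0.2]
opening: 0.994
gripper_force: 0.0
```

```bash
python3 - <<'E'
from h import *
s=arm.sense();print(s['ee_pos'],s['joint_positions'],s['wrist_force'])
a=arm.grab_frame('side')[113:213,165:265,::-1]
b=arm.grab_frame('top')[165:265,175:275,::-1]
cv2.imwrite("pics/ov.png",np.clip(cv2.resize(np.hstack([b,a]),None,fx=4,fy=4,interpolation=2)*1.6,0,255).astype('uint8'))
E
```

```text
[0.47334884 0.12510615 0.14165589] [ 1.48041923e+01  1.59869550e+01 -1.06561429e+01  6.33128863e+01
  9.02219072e-04  1.12731458e+02] [1.28960043 0.31860282 0.16746155]
```

View pics/ov.png

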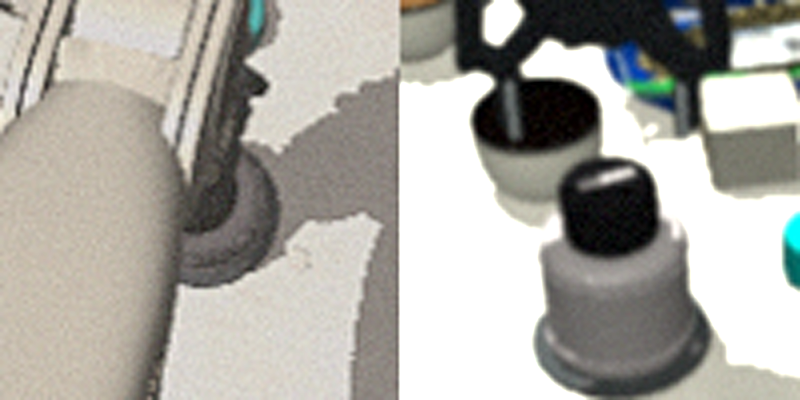

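```bash
python3 - <<'E'
from h import *
m=arm.camera_model('side');print()
r=R.from_euler('xyz',m['orientation'],degrees=True)
def pj(P):
    c=r.inv().apply(np.array(P)-m['eye'])*[1,-1,-1]
    K=np.array([[m['fx'],0,m['cx']],[0,m['fy'],m['cy']],[0,0,1]])
    u=cv2.projectPoints(c[None],np.zeros(3),np.zeros(3),K,m['D'])[0].ravel(); return (u-[165,113])*4+[400,0]
y=np.array([.99,-.139,0])
for o in(.0425,-.0425): print(pj(np.array([.4733,.1251,.155])+o*y))
print(pj([.4735,.124,.121]))
E
```

```text
[675.36052944 129.36363169]
[524.04853583 127.52928361]
[604.25265243 178.82403251]
```

The fingers straddle the cap and match the projection: pads at x≈524 and 675, ridge centre at (607,178). I'll turn the wrist back for range, then descend.

send_rows:
  commands:
    - [-1,0,0,0,0,-10]
    - [0,0,0,0,0,-10]
    - [0,0,0,0,0,-10]
    - [0,0,4,0,0,-10]
    - [0,0,10,0,0,0]
    - [0,0,12,0,0,0]
    - [0,0,12,0,0,0]
    - [0,0,9,0,0,0]
    - [0,0,5,0,0,0]
    - [0,0,0,0,0,0]

```text
time_s: 3.95
ee_pos: [0.4727, 0.124, 0.0889]
eef_rot: [-180.0, -0.0, 122.1]
wrist_force: [-0.9, 0.5, 0.3]
opening: 0.995
gripper_force: 0.0
```

send_rows:
  commands:
    - [0,0,0,0,0,0]
    - [0,0,0,0,0,0]
    - [0,0,0,0,0,0]
    - [0,0,0,0,0,0]
    - [0,0,0,0,0,0]
    - [0,0,0,0,0,0]
    - [0,0,0,0,0,0]
    - [0,0,0,0,0,0]
    - [0,0,0,0,0,0]
    - [0,0,0,0,0,0]
  jaw: 45
  newtons: 20

```text
time_s: 5.2
ee_pos: [0.4736, 0.1243, 0.0901]
eef_rot: [179.9, 0.0, 122.1]
wrist_force: [0.6, 0.3, 5.8]
opening: 0.653
gripper_force: 21.5
```

send_rows:
  commands:
    - [0,0,0,0,0,4]
    - [0,0,0,0,0,4]
    - [0,0,0,0,0,4]
    - [0,0,0,0,0,4]
    - [0,0,0,0,0,4]
    - [0,0,0,0,0,4]
    - [0,0,0,0,0,0]
    - [0,0,0,0,0,0]
    - [0,0,0,0,0,0]
    - [0,0,0,0,0,0]

```text
time_s: 6.45
ee_pos: [0.4733, 0.1245, 0.0897]
eef_rot: [179.9, -0.0, 98.3]
wrist_force: [-0.6, -0.1, 5.3]
opening: 0.636
gripper_force: 28.9
```

```bash
python3 - <<'E'
from h import *
s=arm.sense();print(s['ee_pos'],s['eef_rot'],s['joint_positions'][5],s['wrist_force'],s['wrist_torque'],s['joint_torque'][5])
a=arm.grab_frame('side')[143:203,185:245,::-1]
cv2.imwrite("pics/t1.png",np.clip(cv2.resize(a,None,fx=8,fy=8,interpolation=2)*1.6,0,255).astype('uint8'))
E
```

```text
[0.47330303 0.12447766 0.08971929] [ 1.79941438e+02 -2.06446640e-02  9.82583172e+01] 96.46805527680996 [-0.59697852 -0.12537698  5.31287236] [0.05409931 0.12595977 1.30568689] 1.2949687242507935
```

View pics/t1.png

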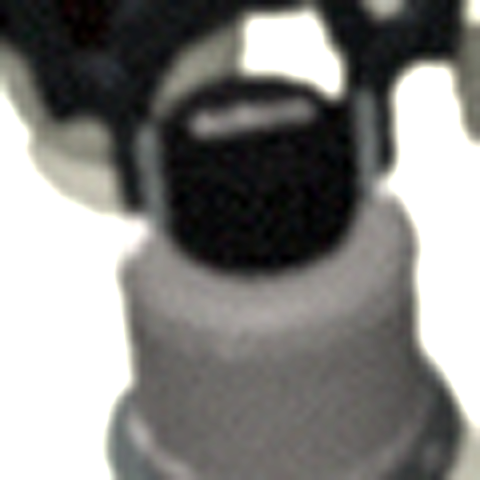

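The wrist torque is 1.3 N·m and the ridge has hardly turned, so it hit the stop and the grip slipped. That is the wrong way; now the other way.

send_rows:
  commands:
    - [0,0,0,0,0,-5]
    - [0,0,0,0,0,-10]
    - [0,0,0,0,0,-10]
    - [0,0,0,0,0,-10]
    - [0,0,0,0,0,-10]
    - [0,0,0,0,0,-10]
    - [0,0,0,0,0,-10]
    - [0,0,0,0,0,-10]
    - [0,0,0,0,0,-10]
    - [0,0,0,0,0,-5]

```text
time_s: 7.75
ee_pos: [0.4747, 0.1248, 0.0898]
eef_rot: [179.9, 0.2, -171.8]
wrist_force: [3.7, 2.6, 1.2]
opening: 0.631
gripper_force: 25.7
```

```bash
python3 - <<'E'
from h import *
a=arm.grab_frame('side')[143:203,185:245,::-1]
s=arm.sense();print(s['ee_pos'],s['eef_rot'],s['joint_positions'][5],s['wrist_force'],s['wrist_torque'],s['joint_torque'][5])
cv2.imwrite("pics/t2.png",np.clip(cv2.resize(a,None,fx=8,fy=8,interpolation=2)*1.6,0,255).astype('uint8'))
E
```

```text
[0.47468597 0.12474509 0.08975867] [ 179.93059346    0.20027395 -171.70355179] 6.398779823274942 [2.85320135 2.45842472 1.070693  ] [ 0.50672233 -0.6579756   0.03403308] -0.14116224367171526
```

View pics/t2.png

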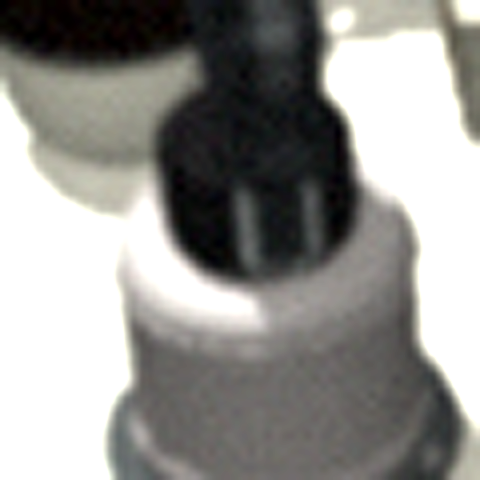

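Hardly any torque this time, so the cap turned freely. The ridge is hidden behind the finger, so I'll do a gentle test lift.

send_rows:
  commands:
    - [0,0,0,0,0,0]
    - [0,0,-1,0,0,0]
    - [0,0,-1,0,0,0]
    - [0,0,-1,0,0,0]
    - [0,0,-1,0,0,0]
    - [0,0,-1,0,0,0]
    - [0,0,-1,0,0,0]
    - [0,0,-1,0,0,0]
    - [0,0,-1,0,0,0]
    - [0,0,0,0,0,0]

```text
time_s: 9.05
ee_pos: [0.4744, 0.1249, 0.0966]
eef_rot: [179.9, 0.1, -172.0]
wrist_force: [6.3, 5.3, -5.2]
opening: 0.638
gripper_force: 25.2
```

send_rows:
  commands:
    - [-1,1,0,0,0,0]
    - [0,0,-1,0,0,0]
    - [0,0,-2,0,0,0]
    - [0,0,-2,0,0,0]
    - [0,0,-2,0,0,0]
    - [0,0,-2,0,0,0]
    - [0,0,-2,0,0,0]
    - [0,0,-1,0,0,0]
    - [0,0,0,0,0,0]
    - [0,0,0,0,0,0]

```text
time_s: 10.3
ee_pos: [0.4738, 0.1253, 0.109]
eef_rot: [180.0, -0.0, -171.9]
wrist_force: [3.7, 2.8, -3.6]
opening: 0.631
gripper_force: 25.4
```

```bash
python3 - <<'E'
from h import *
a=arm.grab_frame('side')[133:193,185:245,::-1]
s=arm.sense();print(s['ee_pos'],s['eef_rot'],s['wrist_force'],s['wrist_torque'])
cv2.imwrite("pics/t3.png",np.clip(cv2.resize(a,None,fx=8,fy=8,interpolation=2)*1.6,0,255).astype('uint8'))
E
```

```text
[0.47381811 0.12528437 0.10906734] [ 1.79992074e+02 -3.92053602e-03 -1.71943890e+02] [ 4.21683112  2.40586386 -3.57698328] [ 0.49204031 -0.9140975  -0.00846524]
```

View pics/t3.png

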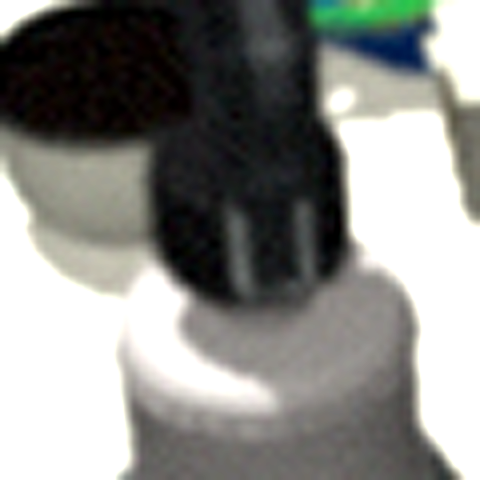

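The cap has risen with the fingers: its rim is at y≈305, well above the shoulder. I'll go on up.

send_rows:
  commands:
    - [-1,0,-2,0,0,0]
    - [0,0,-4,0,0,0]
    - [0,0,-6,0,0,0]
    - [0,0,-10,0,0,0]
    - [0,0,-14,0,0,0]
    - [0,0,-16,0,0,0]
    - [0,0,-14,0,0,0]
    - [0,0,-8,0,0,0]
    - [0,0,-4,0,0,0]
    - [0,0,-2,0,0,0]

```text
time_s: 11.6
ee_pos: [0.4746, 0.1253, 0.1892]
eef_rot: [-180.0, -0.0, -171.9]
wrist_force: [-0.5, 0.0, -0.7]
opening: 0.632
gripper_force: 25.7
```

send_rows:
  commands:
    - [0,0,0,0,0,0]
    - [0,0,0,0,0,0]
    - [0,0,0,0,0,0]
    - [0,0,0,0,0,0]
    - [0,0,0,0,0,0]
    - [0,0,0,0,0,0]
    - [0,0,0,0,0,0]
    - [0,0,0,0,0,0]
    - [0,0,0,0,0,0]
    - [0,0,0,0,0,0]
  newtons: 30

```text
time_s: 12.85
ee_pos: [0.4748, 0.1254, 0.1893]
eef_rot: [-180.0, -0.0, -171.9]
wrist_force: [0.6, 0.5, -1.1]
opening: 0.631
gripper_force: 34.2
```

```bash
python3 - <<'E'
from h import *
a=arm.grab_frame('side')[83:203,155:275,::-1]
s=arm.sense();print(s['ee_pos'],s['eef_rot'],s['wrist_force'],s['wrist_torque'],s['gripper_force'])
cv2.imwrite("pics/t4.png",np.clip(cv2.resize(a,None,fx=4,fy=4,interpolation=2)*2.2,0,255).astype('uint8'))
E
```

```text
[0.47478492 0.12536632 0.18931134] [ 1.79999944e+02 -3.20888472e-04 -1.71920061e+02] [-0.36555081 -0.0453292  -1.19550449] [ 0.01439044  0.01083959 -0.0483771 ] 34.184962939471006
```

View pics/t4.png

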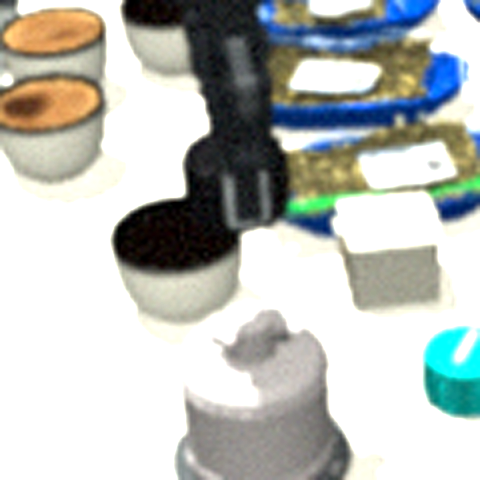

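The cap hangs in the gripper at (237,185), and looks level and centred over the bare neck at (260,330). Cup and tin are where they were.

```bash
python3 -c "
from bench import arm
print(arm.sign_off())"
```

```text
the job is handed in; nothing more can be done
None
```

The cap's first turn (clockwise from above) hit the stop; anticlockwise it turned free, and it is now off, held level and still about 10 cm above where it sat, over the pot. The job was handed in at about 13 s, but sign-off returned no verdict.

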